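Index the pour-over stand's dripper over the mug

TASK

Get the pour-over coffee stand ready to brew into the white mug: pull up the red spring knob on its swing arm, swing the arm round until the white dripper at its other end hangs over the white mug (not the dark stone mortar), and let go of the knob so that the pin snaps fully home in the hole there. The mug and the mortar stay where they stand.

Things in the scene. Friction and masses are not known exactly. Their poses are not given: they have to be found in the camera images.
- knob (a point): Middle of the red round knob (30 mm across, 29 high, axis upright) of the spring plunger on the swing arm; 195 mm above the worktop with its pin home. Slides up 24 mm at most (spring 4 to 9 N); from 13 mm up the pin is clear of its hole and the arm swings free (lift about 17). Arm's bar 39 mm below. The knob circles the stand's upright pivot, 65 mm from it on the line to the spout.
- spout (a point): Outlet under the white conical dripper (112 mm across) at the arm's other end, 110 mm above the worktop, 160 mm beyond the pivot, 225 from the knob, turning with it. The fixed disc has 3 holes 45 degrees apart; the pin starts in the middle one, an outer one sets the spout over the vessel there. Arm stops: 51 degrees each side. Holes are countersunk: a pin let go within 6 degrees slides in.
- mug_mouth (a point): Centre of the mouth of the white mug, on its axis, 88 mm above the worktop. The mug is 84 mm across, with a handle, about 0.2 kg, loose on the worktop within about 15 mm of under one of the spout's two outer places (left or right varies).
- mortar: Dark grey stone mortar, a bowl 130 mm across and 79 mm high, loose on the worktop under the spout's other outer place. Origin at the centre of its underside.
Mind the look-alikes: they are no part of the job. Leave any purple look-alike of the mortar alone.

How it is judged (in metres and radians):
On the way, in this order (a step that is already met when the one before it is completed fails the run):
1. the knob is pulled up at least 8 mm while the dripper is still at its starting place (spout within 20 mm of it) (height (world z) of knob above 0.203 m and distance of spout from where it was at the start of the episode below 0.02 m), for 0.1 s.
2. the spout is over the mug (within 30 mm of its axis, seen from above) (horizontal distance between spout and mug_mouth below 0.03 m), for 0.1 s.
At the end, for the whole second after the job is handed in: The spout is within 25 mm of the mug's axis, seen from above; the knob is down to within 3 mm of its home height of 195 mm, so the pin is fully in the hole; mug and mortar stand upright, and nothing touches the robot (horizontal distance between spout and mug_mouth below 0.025 m and height (world z) of knob below 0.198 m and height (world z) of mug_mouth above 0.083 m and angle between mortar's own z axis and vertical below 0.15 rad).
It fails at once if the mug is pushed more than 15 mm from where it stood (distance of mug_mouth from where it was at the start of the episode above 0.015 m).
It fails at once if the mortar is pushed more than 15 mm from where it stood (distance of mortar from where it was at the start of the episode above 0.015 m).
It also fails if it takes over 32 s, if anything falls off the work surface, if the arm or the gripper's body presses on something with over 40 N, if the wrist force passes 120 N, or if a joint passes its speed limit or range.

ROBOT

A 6-joint arm with a two-finger parallel gripper is mounted at the origin on a cart in front of the work surface, level with it; the furniture and walls round the work are solid. World frame = base frame: x ahead of the robot, y to its left, z up, the work surface at z = 0. Lengths are in mm, angles in rad, forces in N, time in s.
With the tool pointing down it reaches from about 275 to 1000 mm from the base axis. Payload 8.4 kg.
Tool frame: the origin (TCP) lies at the very end of the fingers, on their centre line; the grasp point (between the pads) lies 19 mm behind it; y points along the fingers, x is the direction in which the jaws open and shut, and the axes are right-handed (so a half turn about y gives the same grasp; the last joint's range is limited). The gripper opens to 85 mm and grips with 20 to 120 N. Pads are 22 mm wide; open, the fingers measure 114 mm over their backs; the gripper's body (76 mm by 85 mm) begins 54 mm behind the grasp point. The pads swing forward as they close: fully open they stand 13 mm farther back than shut.
Start: joints at [-1.284, 0.353, 1.633, -0, 1.155, -0.002], TCP at [178, -599.119, 231.281] pointing down, gripper open.
Joint ranges: [-2.63, 2.63], [-0.92, 2.1], [0.06, 2.66], [-1.3, 4.44], [0, 2.69], [-3.02, 3.02]. Speed limits (rad/s): [2.22, 2.22, 2.79, 3.14, 3.14, 3.14].

INTERFACE

Orientations are given as [roll, pitch, yaw] about the fixed x, y, z axes, in that order (R = Rz(yaw) Ry(pitch) Rx(roll)).
In Python, from rig import r gives the robot as it stands.
- The arm moves only by the tool servo_tool, never from a script. Its argument "motion" is a list of rows, each a list of 7 numbers: the opening, from -1 (shut) to 1 (fully open), then the shift along the tool's x, y, z in m, then the turn, a rotation vector about the tool's x, y, z in units of 10 degrees (1.0 is 10 degrees). A call has 1 to 12 rows; each row is the pose to reach, as a shift and turn from the pose commanded when the call began, along the tool's axes at that moment; what a row does not reach only later rows make up. A row lasts 1/8 s, in which the tool goes at most 62.5 mm and 10.7 degrees, less where a joint would pass 70% of its speed; a pose out of reach is approached as far as the arm can. A call with a gripper value outside its range is refused whole. The fingers move at their own pace and stop on an object; "grip_force" is the grip in N (left out, the last holds). Time passes only in rows, so rows that repeat a pose let the fingers close. It gives the time, the measured TCP pose, the force and the opening at its end, in the units of the state.
- r.sense(): the state, without advancing time (a new reading comes with each control period).
- r.grab_frame(name): name is "scene" or "top" or "wrist"; returns the picture (384x512x3 uint8, red, green, blue); there is no depth.
- r.calibration(name): a dict with "fx", "fy", "cx", "cy" (pixels), "distortion" ([k1, k2, p1, p2, k3] as OpenCV has them; the pictures are not rectified), "R" (3x3) and "t" (3): a world point X has camera coordinates R X + t; the wrist camera has in their place "mount" (4x4, takes a point from camera to tool coordinates, whose origin is the TCP and whose axes are the tool frame's). Camera axes: x right, y down, z forward; pixel columns grow to the right and rows downward; lengths in mm; the calibration is good to about 2 mm. A picture is of the moment at which its call begins: read the wrist's pose just before it. calibration takes no time and is no camera call.
- r.sign_off(): hands the job in, once; it reports no verdict.
The state is a dict: "clock": time; "qpos": joint angles; "qvel": joint speeds; "joint_efforts": joint torques, N m; "eef_pos": TCP position; "tcp_rot": TCP orientation; "contact_force": force on the tool from outside, world axes, zero at the start; "wrist_torque": the same for the moment, N m; "opening": opening from 0.0 (shut) to 1.0 (fully open).
Only numpy, scipy, OpenCV 4.12 (cv2) and the standard library are available. Lean on these libraries where they do the work, as an engineer would, in place of code of your own. Each camera call takes 0.05 s, during which the arm holds its last target. There are 200 camera calls.

## Working session

There is one attempt and no reset: what is moved stays moved. The work goes in short steps, Python scripts to look and compute and a tool call to move; the robot and the scene stay as the last step left them, time stands still between calls to the robot, and variables do not carry over. Pictures are saved under pics/ and viewed, on a budget of 10 in all, crops included, one or two more only if the job needs it, and the job is handed in when it is done.

Besides the shell and the picture viewer there is one more tool, called after "Emit:" as a command line: name --pt "numbers of a row" for each row, then --argument value for the rest. servo_tool: Moves the arm, as the interface text tells. Its arguments: {"type":"object","properties":{"motion":{"type":"array","items":{"type":"array","items":{"type":"number"}}},"grip_force":{"type":"number"}},"required":["motion"]}

```bash
mkdir -p pics; python3 - <<'E'
from rig import r
import cv2,numpy as np
s=r.sense();print(s)
for n in("scene","top"):
    im=r.grab_frame(n);cv2.imwrite(f"pics/{n}0.png",im[...,::-1]);c=r.calibration(n);print(n,c)
a=cv2.imread("pics/scene0.png");b=cv2.imread("pics/top0.png")
cv2.imwrite("pics/a0.png",cv2.resize(np.vstack([a,b]),None,fx=.78,fy=.78))
E
```

```text
{'clock': 0.0, 'qpos': array([-1.28439944e+00,  3.53637021e-01,  1.63412682e+00,  1.13456858e-05,
        1.15520747e+00, -2.38891684e-03]), 'qvel': array([ 1.72067008e-05,  1.00527135e-03, -8.33089966e-04, -7.23399624e-04,
        4.28525224e-04, -1.11998810e-03]), 'joint_efforts': array([ 7.90316280e-04, -6.05234957e+01, -3.42065299e+01,  7.03938582e-06,
        9.42388811e-03,  3.99236868e-06]), 'eef_pos': array([ 177.86906597, -598.6616161 ,  230.57176435]), 'tcp_rot': array([-1.57078266e+00,  1.37862849e-03, -1.28201510e+00]), 'contact_force': array([ 0.54725397, -0.39024772, -0.1310589 ]), 'wrist_torque': array([-0.00050979, -0.01243094,  0.01275685]), 'opening': 0.9992941607645237}
scene {'fx': 374.3271149262331, 'fy': 374.3271149262331, 'cx': 256.1822077559663, 'cy': 189.11473951919686, 'distortion': array([-0.08614155,  0.        ,  0.        ,  0.        ,  0.        ]), 'R': array([[-0.69399657, -0.7195326 , -0.02532976],
       [-0.33922359,  0.35781128, -0.86999911],
       [ 0.63505599, -0.59518395, -0.49240223]]), 't': array([437.66581288, 329.97780992, 522.04460157])}
top {'fx': 384.37825124539506, 'fy': 384.37825124539506, 'cx': 252.59012888280003, 'cy': 186.41630206286558, 'distortion': array([-0.08044139,  0.        ,  0.        ,  0.        ,  0.        ]), 'R': array([[-2.08752600e-03, -9.99997173e-01, -1.13830019e-03],
       [-9.95305762e-01,  2.18786980e-03, -9.67556374e-02],
       [ 9.67578544e-02,  9.30976827e-04, -9.95307516e-01]]), 't': array([  9.00465175, 641.68402985, 920.42241725])}
```

View pics/top0.png

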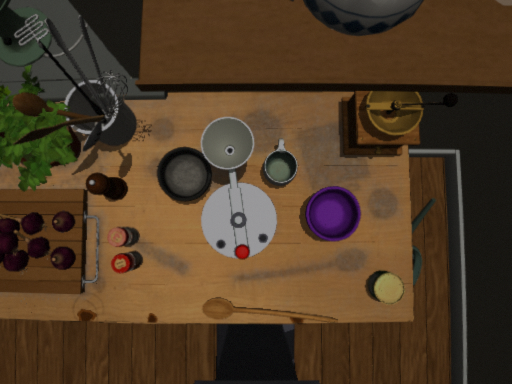

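View pics/scene0.png

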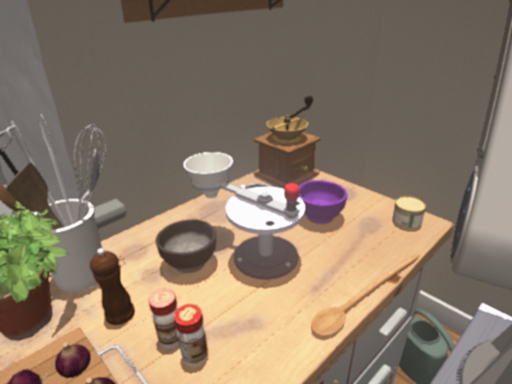

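The top view shows the knob (red) at about (242,252), the pivot cap at (238,220), the spout at (229,150), the mug at (280,167) on the right and the mortar at (185,175) on the left. The scene view agrees, with the mug hidden behind the stand. Next I'll turn these into positions.

```bash
cat > h.py <<'E'
import cv2,numpy as np
from rig import r
from scipy.spatial.transform import Rotation as Ro
def cast(uv,z,c,R=None,t=None):
    R=c["R"] if R is None else R; t=c["t"] if t is None else t
    K=np.array([[c["fx"],0,c["cx"]],[0,c["fy"],c["cy"]],[0,0,1]])
    p=cv2.undistortPoints(np.array([[uv]],float),K,c["distortion"])[0,0]
    d=R.T@np.array([*p,1]);o=-R.T@t
    return o+d*(z-o[2])/d[2]
def red(im,box=None):
    hsv=cv2.cvtColor(im,cv2.COLOR_RGB2HSV)
    m=(((hsv[...,0]<6)|(hsv[...,0]>174))&(hsv[...,1]>180)&(hsv[...,2]>90)).astype(np.uint8)
    n,l,st,ce=cv2.connectedComponentsWithStats(m)
    return [(st[i,4],ce[i],st[i,:4]) for i in range(1,n) if st[i,4]>40]
E
python3 - <<'E'
from h import *
c=r.calibration("top");im=cv2.imread("pics/top0.png")[...,::-1].copy()
for a,ce,b in red(im): print("red",a,ce,b,cast(ce,207,c))
K=[x for x in red(im) if abs(x[1][0]-242)<8][0][1]
print("spout",cast((229,150),110,c),"pivot",cast((238,220),175,c),"mortar rim",cast((185,175),79,c))
g=cv2.cvtColor(im,cv2.COLOR_RGB2GRAY)
print("mug rim",cast((280,167),88,c), cast((263,167),88,c)-cast((297,167),88,c))
s=r.calibration("scene");ims=cv2.imread("pics/scene0.png")[...,::-1].copy()
for a,ce,b in red(ims): print("scene red",a,ce,b,cast(ce,195,s))
E
```

```text
red 142 [241.92957746 251.67605634] [236 245  13  14] [494.31427841  28.92853586 207.        ]
red 159 [120.65408805 263.24528302] [111 254  19  19] [470.51178309 272.15769045 207.        ]
spout [718.04854375  61.47274768 110.        ] pivot [557.48442292  38.03855614 175.        ] mortar rim [664.51124661 167.29556261  79.        ]
mug rim [681.67198433 -56.6469283   88.        ] [ 0.13293118 79.6182928   0.        ]
scene red 139 [188.23741007 323.96402878] [176 312  25  20] [369.77026676 359.18322816 195.        ]
```

Everything fits the given sizes: knob to pivot is 64 mm and pivot to spout 162 mm. The mug sits about 46° clockwise of the arm, so the arm turns -45° and the knob goes from (493,29) to about (505,77). I'll move above the knob.

Emit:
servo_tool --pt "1 0 -0.06 0 0 0 0" --pt "1 -0.512 -0.06 0.482 0 0.83 0" --pt "1 -0.512 -0.06 0.482 0 0.83 0" --pt "1 -0.512 -0.06 0.482 0 0.83 0" --pt "1 -0.512 -0.06 0.482 0 0.83 0" --pt "1 -0.512 -0.06 0.482 0 0.83 0" --pt "1 -0.512 -0.06 0.482 0 0.83 0" --pt "1 -0.512 -0.06 0.482 0 0.83 0" --pt "1 -0.512 -0.06 0.482 0 0.83 0" --pt "1 -0.512 -0.06 0.482 0 0.83 0" --pt "1 -0.512 -0.06 0.482 0 0.83 0" --pt "1 -0.512 -0.06 0.482 0 0.83 0"

```text
clock: 1.6
eef_pos: [487.6, 17.0, 291.3]
tcp_rot: [-1.571, -0.0, -1.427]
contact_force: [0.8, -1.3, -0.4]
opening: 1.001
```

Emit:
servo_tool --pt "1 0 0 0 0 0 0" --pt "1 0 0 0 0 0 0"

```text
clock: 1.85
eef_pos: [486.7, 15.0, 290.8]
tcp_rot: [-1.572, -0.0, -1.426]
contact_force: [-0.8, -0.5, 0.5]
opening: 0.996
```

```bash
python3 - <<'E'
from h import *
s=r.sense();print(s["clock"],s["eef_pos"],s["tcp_rot"],s["qpos"])
im=r.grab_frame("wrist");cv2.imwrite("pics/w1.png",im[...,::-1])
c=r.calibration("wrist");T=np.eye(4);T[:3,:3]=Ro.from_euler("xyz",s["tcp_rot"]).as_matrix();T[:3,3]=s["eef_pos"]
W=T@c["mount"];R=W[:3,:3].T;t=-R@W[:3,3];print(W.round(2))
for a,ce,b in red(im): print(a,ce,b,cast(ce,200,c,R,t))
E
```

```text
1.85 [486.70683935  15.01204004 290.83126582] [-1.57204222e+00 -2.23684038e-04 -1.42563604e+00] [ 2.80126916e-02  7.80504985e-02  1.84813683e+00 -3.92108776e-04
  1.21661657e+00  1.45378508e+00]
[[ 1.5000e-01 -9.4000e-01 -2.9000e-01  5.6142e+02]
 [-9.9000e-01 -1.4000e-01 -4.0000e-02  2.5790e+01]
 [-0.0000e+00  3.0000e-01 -9.6000e-01  4.3277e+02]
 [ 0.0000e+00  0.0000e+00  0.0000e+00  1.0000e+00]]
868 [230.74539171 191.93317972] [214 176  34  33] [492.65876327  30.63322036 200.        ]
```

View pics/w1.png

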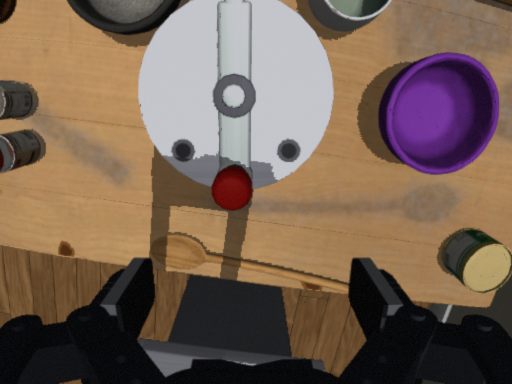

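The wrist view shows the knob at (231,190) and the pivot washer at (234,95). The holes at (183,150) and (289,150) are free. The knob works out at about (493.5,29.5), which agrees with the top camera. I'll go down and grip it.

Emit:
servo_tool --pt "1 -0.0135 0.03 0.0085 0 0 0" --pt "1 -0.0135 0.075 0.0085 0 0 0" --pt "1 -0.0135 0.115 0.0085 0 0 0" --pt "1 -0.0135 0.115 0.0085 0 0 0" --pt "1 -0.0135 0.115 0.0085 0 0 0"

```text
clock: 2.52
eef_pos: [494.3, 28.7, 177.7]
tcp_rot: [-1.569, -0.0, -1.428]
contact_force: [0.1, 0.9, 0.7]
opening: 1.002
```

Emit:
servo_tool --pt "-1 0 0 0 0 0 0" --pt "-1 0 0 0 0 0 0" --pt "-1 0 0 0 0 0 0" --pt "-1 0 0 0 0 0 0" --pt "-1 0 0 0 0 0 0" --pt "-1 0 0 0 0 0 0" --grip_force 60

```text
clock: 3.28
eef_pos: [493.9, 29.8, 177.2]
tcp_rot: [-1.57, 0.0, -1.426]
contact_force: [-2.2, 1.5, 8.4]
opening: 0.319
```

```bash
python3 - <<'E'
from h import *
s=r.sense();print(s["clock"],s["eef_pos"],s["tcp_rot"],s["opening"],s["contact_force"])
im=r.grab_frame("wrist");cv2.imwrite("pics/w2.png",im[...,::-1])
E
```

```text
3.275 [493.94588661  29.84004796 177.18841187] [-1.56993135e+00  2.32128420e-04 -1.42648842e+00] 0.3190763201057477 [-2.23105363  1.47829227  8.36455188]
```

View pics/w2.png

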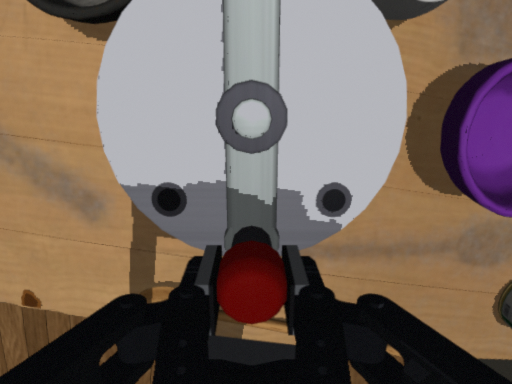

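The knob at (250,283) is centred between the pads. Now I'll lift it 17 mm.

Emit:
servo_tool --pt "-1 0 -0.009 0 0 0 0" --pt "-1 0 -0.017 0 0 0 0" --pt "-1 0 -0.017 0 0 0 0" --pt "-1 0 -0.017 0 0 0 0"

```text
clock: 3.82
eef_pos: [493.7, 29.7, 193.1]
tcp_rot: [-1.57, 0.0, -1.427]
contact_force: [3.5, 4.1, -8.2]
opening: 0.32
```

```bash
python3 - <<'E'
from h import *
s=r.sense();print(s["clock"],s["eef_pos"],s["tcp_rot"],s["opening"],s["contact_force"])
P=s["eef_pos"][:2]; yaw=s["tcp_rot"][2]
c=r.calibration("wrist");s2=np.array([493.946,29.84,177.19]);T=np.eye(4);T[:3,:3]=Ro.from_euler("xyz",[-1.56993,.00023,-1.4265]).as_matrix();T[:3,3]=s2
W=T@c["mount"];R=W[:3,:3].T;t=-R@W[:3,3]
pv=cast((251,117),172,c,R,t);print("pivot wrist",pv, np.linalg.norm(pv[:2]-P))
im=r.grab_frame("top");cv2.imwrite("pics/t2.png",im[...,::-1])
for dirn in [pv[:2]-P, np.array([718.,61.5])-P]:
    u=dirn/np.linalg.norm(dirn);p0=P+65*u;print("ang",np.degrees(np.arctan2(u[1],u[0])),"pivot",p0)
    for a in range(0,46,5):
        th=-np.radians(a);M=np.array([[np.cos(th),-np.sin(th)],[np.sin(th),np.cos(th)]])
        d=p0+M@(P-p0)-P; cx,sx=np.cos(yaw),np.sin(yaw)
        print(a,"x %.1f z %.1f"%(d@[cx,sx],d@[-sx,cx]),(p0+160*M@u).round(1) if a==45 else "")
E
```

```text
3.825 [493.73328336  29.71826199 193.10912523] [-1.57045569e+00  3.08933093e-04 -1.42688211e+00] 0.3203588307892843 [ 3.53478331  4.14065256 -8.18799768]
pivot wrist [559.35416097  39.38397796 172.        ] 66.32892011484596
ang 8.379207026779572 pivot [558.0394267  39.1903224]
0 x 0.0 z 0.0 
5 x -5.7 z 0.2 
10 x -11.3 z 1.0 
15 x -16.8 z 2.2 
20 x -22.2 z 3.9 
25 x -27.5 z 6.0 
30 x -32.5 z 8.6 
35 x -37.3 z 11.7 
40 x -41.8 z 15.1 
45 x -46.0 z 18.9 [686.5 -56.3]
ang 8.065905924670853 pivot [558.09025956  38.83854782]
0 x 0.0 z 0.0 
5 x -5.7 z 0.3 
10 x -11.3 z 1.0 
15 x -16.8 z 2.3 
20 x -22.2 z 4.0 
25 x -27.5 z 6.2 
30 x -32.5 z 8.8 
35 x -37.2 z 11.9 
40 x -41.7 z 15.3 
45 x -45.9 z 19.2 [686.  -57.3]
```

Lifted 16 mm with a steady 8 N spring force. Now the arc swing, -45°.

Emit:
servo_tool --pt "-1 -0.0057 -0.001 0.0002 0 0.5 0" --pt "-1 -0.0113 -0.001 0.001 0 1.0 0" --pt "-1 -0.0168 -0.001 0.0022 0 1.5 0" --pt "-1 -0.0222 -0.001 0.0039 0 2.0 0" --pt "-1 -0.0275 -0.001 0.0061 0 2.5 0" --pt "-1 -0.0325 -0.001 0.0087 0 3.0 0" --pt "-1 -0.0373 -0.001 0.0118 0 3.5 0" --pt "-1 -0.0418 -0.001 0.0152 0 4.0 0" --pt "-1 -0.046 -0.001 0.019 0 4.5 0" --pt "-1 -0.046 -0.001 0.019 0 4.5 0" --pt "-1 -0.046 -0.001 0.019 0 4.5 0" --pt "-1 -0.046 -0.001 0.019 0 4.5 0"

```text
clock: 5.38
eef_pos: [505.8, 77.9, 194.1]
tcp_rot: [-1.571, 0.0, -2.212]
contact_force: [3.7, 4.6, -8.0]
opening: 0.328
```

```bash
python3 - <<'E'
from h import *
s=r.sense();print(s["clock"],s["eef_pos"],s["tcp_rot"],s["opening"],s["contact_force"],s["qpos"])
P=s["eef_pos"][:2];d=np.array([558,39.])-P;print(np.linalg.norm(d),np.degrees(np.arctan2(d[1],d[0]))-8.2)
im=r.grab_frame("wrist");cv2.imwrite("pics/w3.png",im[...,::-1])
im=r.grab_frame("top");cv2.imwrite("pics/t3.png",im[...,::-1])
E
```

```text
5.375 [505.79448608  77.89557867 194.06375224] [-1.57105225e+00  1.87697532e-04 -2.21151257e+00] 0.32836701199928575 [ 3.6999409   4.63130604 -7.97295161] [1.49664549e-01 2.19510759e-01 1.91018845e+00 3.70250161e-04
 1.01194016e+00 2.36098078e+00]
65.10208694246451 -44.88785449019949
```

View pics/t3.png

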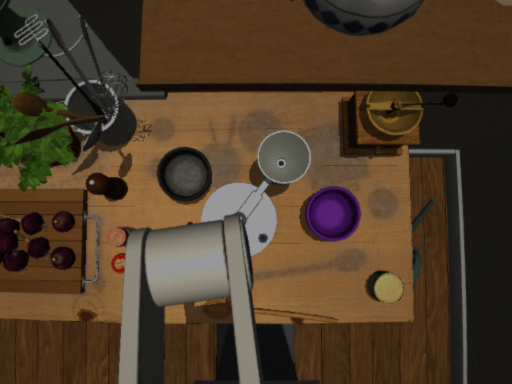

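The dripper's outlet is at (281,162), over the mug, and the arm has turned -44.9° by the hand's position. I'll lower with the knob, then let go so the spring seats it.

Emit:
servo_tool --pt "-1 0 0.008 0 0 0 0" --pt "-1 0 0.016 0 0 0 0" --pt "-1 0 0.016 0 0 0 0" --pt "-1 0 0.016 0 0 0 0"

```text
clock: 5.98
eef_pos: [505.8, 77.8, 178.3]
tcp_rot: [-1.571, 0.0, -2.212]
contact_force: [3.0, 4.3, -3.6]
opening: 0.325
```

Emit:
servo_tool --pt "1 0 0 0 0 0 0" --pt "1 0 0 0 0 0 0" --pt "1 0 0 0 0 0 0" --pt "1 0 0 0 0 0 0" --pt "1 0 0 0 0 0 0"

```text
clock: 6.6
eef_pos: [505.9, 77.7, 178.3]
tcp_rot: [-1.571, -0.0, -2.212]
contact_force: [-0.4, -0.0, -0.4]
opening: 1.001
```

Emit:
servo_tool --pt "1 0 -0.04 0 0 0 0" --pt "1 0 -0.09 0 0 0 0" --pt "1 0 -0.12 0 0 0 0" --pt "1 0 -0.12 -0.06 0 0 0" --pt "1 0 -0.12 -0.12 0 0 0" --pt "1 0 -0.12 -0.12 0 0 0" --pt "1 0 -0.12 -0.12 0 0 0"

```text
clock: 7.48
eef_pos: [410.1, 149.7, 298.6]
tcp_rot: [-1.57, 0.001, -2.211]
contact_force: [0.6, 0.2, -0.1]
opening: 0.996
```

```bash
python3 - <<'E'
from h import *
s=r.sense();print(s["clock"],s["eef_pos"],s["tcp_rot"],s["opening"],s["contact_force"])
im=r.grab_frame("wrist");cv2.imwrite("pics/w4.png",im[...,::-1])
c=r.calibration("wrist");T=np.eye(4);T[:3,:3]=Ro.from_euler("xyz",s["tcp_rot"]).as_matrix();T[:3,3]=s["eef_pos"]
W=T@c["mount"];R=W[:3,:3].T;t=-R@W[:3,3]
for a,ce,b in red(im): print(a,ce,b,cast(ce,200,c,R,t))
b=r.grab_frame("scene");cv2.imwrite("pics/s4.png",b[...,::-1])
cv2.imwrite("pics/x4.png",np.hstack([cv2.resize(im,(400,300)),cv2.resize(b,(400,300))])[...,::-1])
E
```

```text
7.475 [410.11322755 149.67639873 298.61566783] [-1.56988244e+00  6.99134408e-04 -2.21121893e+00] 0.9961904159070498 [ 0.62694595  0.22442684 -0.06483273]
1499 [252.07138092  25.57638426] [232   3  42  46] [506.10932293  77.56548404 200.        ]
649 [106.35747304 221.75654854] [ 87 204  39  37] [462.83500538 250.34033209 200.        ]
```

View pics/x4.png

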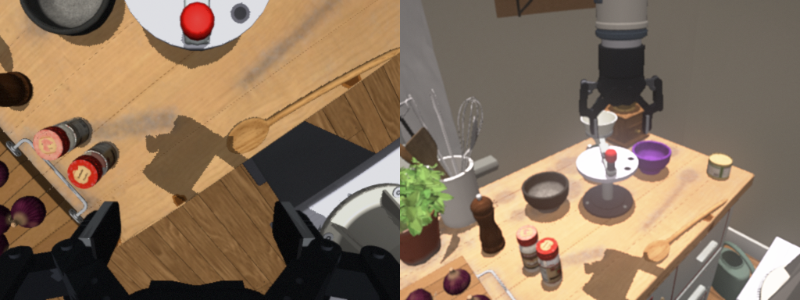

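The wrist view shows the knob on the outer hole, with the arm under it. The scene view shows the mug and mortar side undisturbed. I'll check the knob height, and the spout position against the mug.

```bash
python3 - <<'E'
from h import *
c=r.calibration("scene");K=np.array([[c["fx"],0,c["cx"]],[0,c["fy"],c["cy"]],[0,0,1]])
for f,xy in(("scene0",(493.7,29.7)),("s4",(505.9,77.7))):
    im=cv2.imread(f"pics/{f}.png");m=((im[...,2]>1.8*im[...,1].astype(float)+20)&(im[...,2]>1.8*im[...,0].astype(float)+20)).astype(np.uint8)
    pr=lambda z:cv2.projectPoints(np.array([[*xy,z]]),cv2.Rodrigues(c["R"])[0],c["t"],K,c["distortion"])[0].ravel()
    n,l,st,ce=cv2.connectedComponentsWithStats(m)
    i=min(range(1,n),key=lambda k:np.hypot(*(ce[k]-pr(195)))+(st[k,4]<40)*999)
    print(f,st[i],ce[i],"pred195",pr(195),"dv/10mm",pr(205)-pr(195))
t=r.grab_frame("top");cv2.imwrite("pics/t5.png",t[...,::-1])
ct=r.calibration("top")
for a,ce,b in red(t): print("top red",a,ce,cast(ce,207,ct))
g0=cv2.imread("pics/top0.png").astype(int);g=t[...,::-1].astype(int)
d=np.abs(g-g0).sum(2);print("mortar region diff",d[150:202,160:195].mean())
cv2.imwrite("pics/c5.png",cv2.resize(t[100:280,140:380,::-1],None,fx=3,fy=3))
E
```

```text
scene0 [285 183  13  11 122] [291.18032787 187.8442623 ] pred195 [291.79421664 190.91802396] dv/10mm [ 0.11216936 -4.52638037]
s4 [263 192  13   8  79] [269.41772152 195.24050633] pred195 [269.91628592 197.9323598 ] dv/10mm [-0.03852018 -4.61490732]
top red 136 [218.05882353 245.45588235] [506.63064685  76.47675719 207.        ]
top red 158 [120.8164557  263.19620253] [470.61247633 271.82767514 207.        ]
mortar region diff 8.04010989010989
```

View pics/c5.png

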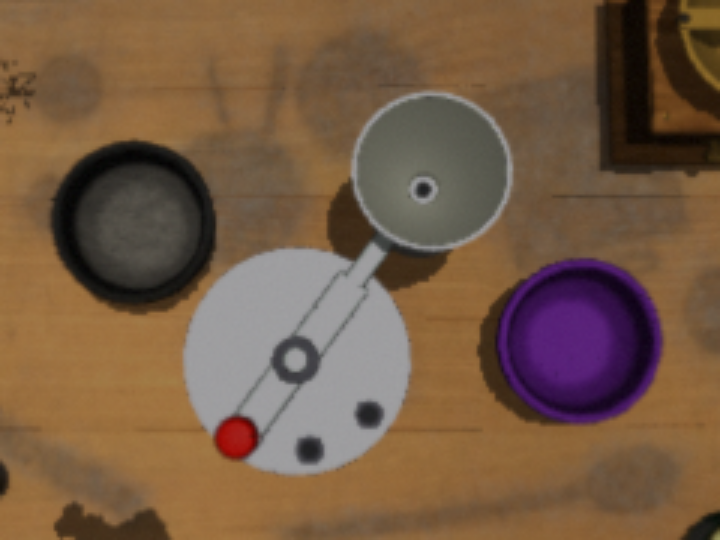

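The knob's offset from its home projection is the same as at the start: -2.7 px against -3.1 px, where 13 mm up would be about 6 px. The spout at (281,163) lies within about 10 mm of the mug axis. The mortar has not moved, and the hand is clear.

```bash
python3 -c "
from h import *
c=r.calibration('top');print(cast((281.3,162.7),110,c),cast((280,167),88,c));print(r.sign_off())"
```

```text
[688.32706009 -58.14812051 110.        ] [681.67198433 -56.6469283   88.        ]
the job is handed in; nothing more can be done
None
```

The stand is set to brew into the white mug, and the job is handed in at about 7.6 s on the robot's clock. I gripped the red knob, pulled it up about 16 mm, swung the arm 45° clockwise, lowered the knob and let go. The hand then moved clear.

What my last checks showed:
- **Spout over mug:** the spout measured (688, -58) mm. The mug's axis, measured at the start, is at (682, -57), so they are about 7 mm apart against the 25 mm allowed.
- **Pin home:** in the scene camera the knob sits at its home height to within about 1 mm, compared with how it looked at the start. The wrist force dropped to about zero on release.
- **Mortar:** it looks unmoved in the last overhead picture.
- **Mug:** the dripper now hides it from above, so I could not re-measure it directly. Nothing came near it.

No check failed or disagreed.

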